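Nest the two spacer rings in their rack

TASK

The dark steel and the brass lathe spacer rings lie loose on top of the aluminium ring rack. Push each one across the plate with your fingertips until it drops over the rim into the round pocket of its own size and lies flat on the bottom: the dark ring in the large pocket, the brass ring in the small one. Do not pick the rings up, and leave the other things on the table alone.

Things in the scene. Friction and masses are not known exactly. Their poses are not given: they have to be found in the camera images.
- ring_rack: Thick aluminium plate screwed flat to the table, 172 x 228 x 44 mm (its x, y, z). Origin: centre of its underside; z up. Two round pockets 12 mm deep are sunk in the half towards its +y; on the plain half towards -y the two rings start side by side, either in either place. A low tube rail runs behind it; the lathe's tall tailstock stands to the robot's right, where the arm starts.
- large_pocket (a point): Centre of the floor of the large pocket (74 mm diameter, 12 mm deep, black floor), 32 mm above the table, at [42, 62, 32] mm in the rack's frame.
- small_pocket (a point): Centre of the floor of the small pocket (58 mm diameter, 12 mm deep, brass-coloured floor), 32 mm above the table, at [-42, 62, 32] mm in the rack's frame.
- dark_ring: Dark grey steel spacer ring, 68 mm outside diameter, 18 mm high, about 0.3 to 0.6 kg. Origin: centre of its underside; z is its axis, up. It fits only the large pocket, with 3 mm play all round, and there stands 6 mm above the plate.
- brass_ring: Yellow brass spacer ring, 52 mm outside diameter, 16 mm high, about 0.1 to 0.22 kg. Origin: centre of its underside; z is its axis, up. It fits the small pocket with 3 mm play all round and there stands 4 mm above the plate; it would also fall into the large pocket, which is wrong.
- sanding_block: Bystander: brown sanding block, 56 x 100 x 28 mm. Origin: centre of its underside.
- wood_chuck_3: Bystander: waisted wooden chuck, 68 mm diameter, 60 mm high. Origin: centre of its underside.
- wood_chuck_2: Bystander: low wooden chuck, 62 mm diameter, 34 mm high. Origin: centre of its underside.
- stone_cap: Bystander: round white stone cap, 69 mm diameter, 59 mm high. Origin: centre of its underside.

How it is judged:
By the outcome, as a careful person would: the job done as asked, in the order asked, and still so for the second after the job is handed in, with the robot touching nothing.
It also fails if it takes over 54 s, if anything falls off the work surface, if the arm or the gripper's body presses on something with over 40 N, if the wrist force passes 120 N, or if a joint passes its speed limit or range.

ROBOT

A 6-joint arm with a two-finger parallel gripper is mounted at the origin on the work surface; the furniture and walls round the work are solid. World frame = base frame: x ahead of the robot, y to its left, z up, the work surface at z = 0. Lengths are in m, angles in rad, forces in N, time in s.
With the tool pointing down it reaches from about 0.3 to 1 m from the base axis. Payload 5.1 kg.
Tool frame: the origin (TCP) lies on the centre line of the jaws, within the pads' length; the fingertips stand manip.finger_overhang ahead of it and the grasp point (between the pads) lies 5 mm behind it (manip.finger_overhang is the distance from the TCP to the fingertips, in m); y points along the fingers, x is the direction in which the jaws open and shut, and the axes are right-handed (so a half turn about y gives the same grasp; the last joint's range is limited). The gripper opens to 95 mm and grips with 3 to 60 N. Pads are 20 mm wide; open, the fingers measure 119 mm over their backs; the gripper's body (75 mm by 180 mm) begins 59 mm behind the grasp point.
Start: joints at [1.032, 0.124, 1.65, -0, 1.367, -0.083], TCP at [0.286, 0.584, 0.229] pointing down, gripper open.
Joint ranges: [-2.61, 2.61], [-1.02, 2.33], [0.03, 2.71], [-1.35, 4.49], [0.32, 2.68], [-2.91, 2.91]. Speed limits (rad/s): [2.57, 2.57, 3.14, 3.14, 3.14, 3.14].

INTERFACE

Orientations are given as a unit quaternion [x, y, z, w].
In Python, from bench import manip gives the robot as it stands.
- The arm moves only by the tool drive_tool, never from a script. Its argument "increments" is a list of rows, each a list of 7 numbers: the shift along the tool's x, y, z in units of 30 mm (1.0 is 30 mm), then the turn, a rotation vector about the tool's x, y, z in units of 5 degrees (1.0 is 5 degrees), then the opening in per cent of the stroke, from 0 (shut) to 100 (fully open). In form: [[dx, dy, dz, ax, ay, az, gripper], ...]. A call has 1 to 12 rows; each row is the pose to reach, as a shift and turn from the pose commanded when the call began, along the tool's axes at that moment; what a row does not reach only later rows make up. A row lasts 1/10 s, in which the tool goes at most 50 mm and 8.59 degrees, less where a joint would pass 70% of its speed; a pose out of reach is approached as far as the arm can. A call with a gripper value outside its range is refused whole. The fingers move at their own pace and stop on an object; "newtons" is the grip in N (left out, the last holds). Time passes only in rows, so rows that repeat a pose let the fingers close. It gives the time, the measured TCP pose, the force and the opening at its end, in the units of the state.
- manip.state(): the state, without advancing time (a new reading comes with each control period).
- manip.camera(name): name is "scene" or "top"; returns a dict with "pixels" (400x640x3 uint8, red, green, blue), "depth" (400x640 float32, m along the optical axis (not along the pixel's ray), 0 where there is no reading), "mtx" (3x3 intrinsics, pixels), "dist" ([k1, k2, p1, p2, k3] as OpenCV has them; the pictures are not rectified), "world_to_cam" (4x4, takes a point from world to camera coordinates). Camera axes: x right, y down, z forward; pixel columns grow to the right and rows downward; lengths in m; the calibration is good to about 2 mm. A picture is of the moment at which its call begins.
- manip.sign_off(): hands the job in, once; it reports no verdict.
The state is a dict: "time": time; "joint_pos": joint angles; "qvel": joint speeds; "effort": joint torques, N m; "position": TCP position; "tcp_rot": TCP orientation; "force": force on the tool from outside, world axes, zero at the start; "moment": the same for the moment, N m; "grip_width": finger opening in m.
Only numpy, scipy, OpenCV 4.12 (cv2) and the standard library are available. Lean on these libraries where they do the work, as an engineer would, in place of code of your own. Each camera call takes 0.05 s, during which the arm holds its last target.

## Working session

There is one attempt and no reset: what is moved stays moved. The work goes in short steps, Python scripts to look and compute and a tool call to move; the robot and the scene stay as the last step left them, time stands still between calls to the robot, and variables do not carry over. Pictures are saved under pics/ and viewed, and the job is handed in when it is done.

Besides the shell and the picture viewer there is one more tool, called after "Call:" as name([rows], argument=value, ...), one row to a line, values as JSON. drive_tool: Moves the arm, as the interface text tells. Its arguments: {"type":"object","properties":{"increments":{"type":"array","items":{"type":"array","items":{"type":"number"}}},"newtons":{"type":"number"}},"required":["increments"]}

```bash
ls; mkdir -p pics; python3 - <<'E'
from bench import manip
import cv2,numpy as np
print(manip.state(), manip.finger_overhang)
for n in ("scene","top"):
    c=manip.camera(n); cv2.imwrite(f"pics/{n}0.png",c["pixels"][:,:,::-1]); np.savez(f"{n}0.npz",**c)
    print(c["mtx"],c["dist"],c["world_to_cam"])
E
```

```text
pics
{'time': 0.0, 'joint_pos': array([ 1.03240139e+00,  1.24533218e-01,  1.65167379e+00, -1.33710005e-05,
        1.36744407e+00, -8.25996256e-02]), 'qvel': array([ 7.78112296e-04, -3.73569616e-05, -1.47563124e-03, -1.89490889e-03,
       -3.25665733e-04, -1.25148093e-03]), 'effort': array([-8.48294985e-05, -4.17586434e+01, -3.59932315e+01,  7.75779784e-02,
        4.89065540e-02, -1.51317336e-04]), 'position': array([0.28583467, 0.58311019, 0.22736892]), 'tcp_rot': array([ 0.60037285,  0.37346225, -0.37475247, -0.59969907]), 'force': array([ 0.26875357, -0.4869669 , -0.59001867]), 'moment': array([ 0.03240369, -0.01766825, -0.00750294]), 'grip_width': 0.0950032539173921} 0.014
[[386.14084038   0.         318.00606145]
 [  0.         386.14084038 196.03803903]
 [  0.           0.           1.        ]] [-0.08947263  0.          0.          0.          0.        ] [[ 0.89198819 -0.45204383 -0.00366712 -0.35059391]
 [-0.20826965 -0.40373785 -0.89085324  0.17755337]
 [ 0.40122416  0.79539432 -0.45427641  0.78830817]
 [ 0.          0.          0.          1.        ]]
[[361.21548887   0.         313.34521314]
 [  0.         361.21548887 195.15503549]
 [  0.           0.           1.        ]] [-0.03320552  0.          0.          0.          0.        ] [[-0.00600228 -0.99988295  0.0140733   0.0832028 ]
 [-0.98404368  0.00340334 -0.17789451  0.43960076]
 [ 0.1778258  -0.01491651 -0.98394892  0.87629743]
 [ 0.          0.          0.          1.        ]]
```

View pics/scene0.png

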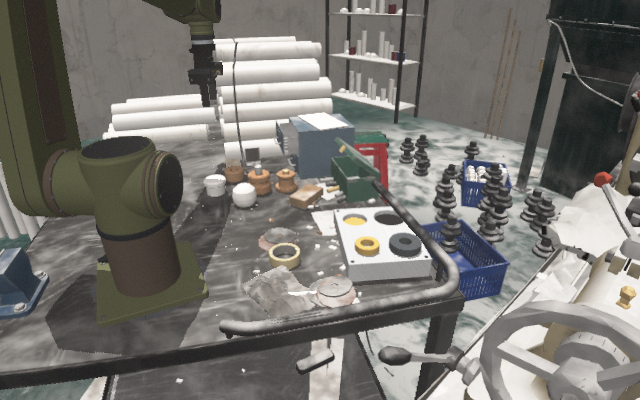

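View pics/top0.png

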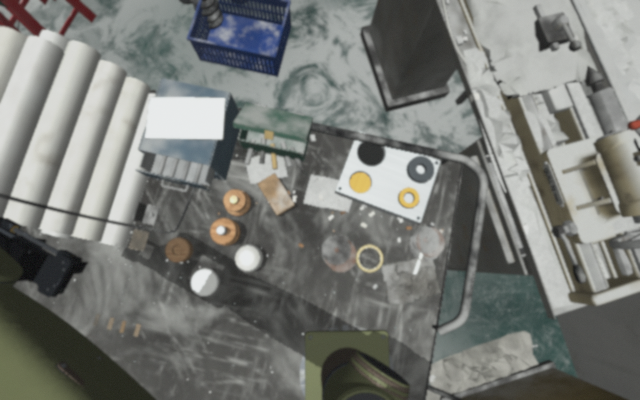

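The top view shows the dark ring near (420,169) and the brass ring near (409,198). The large pocket is near (371,153) and the small pocket near (360,182). I'll enlarge that area.

```bash
cat > h.py <<'E'
import numpy as np,cv2
from bench import manip
def ray(c,uv,z):
    p=cv2.undistortPoints(np.array([[uv]],float),c["mtx"],c["dist"])[0,0]
    T=np.linalg.inv(c["world_to_cam"]); o=T[:3,3]; d=T[:3,:3]@np.array([p[0],p[1],1])
    return o+d*(z-o[2])/d[2]
def ortho(c,z,x0=.40,x1=.72,y0=-.30,y1=.10,s=.0005*1):
    # rectified plane z; row: x decreasing, col: y decreasing
    xs=np.arange(x1,x0,-s); ys=np.arange(y1,y0,-s)
    X,Y=np.meshgrid(xs,ys,indexing='ij'); P=np.stack([X,Y,np.full_like(X,z)],-1).reshape(-1,3)
    T=c["world_to_cam"]; uv,_=cv2.projectPoints(P,cv2.Rodrigues(T[:3,:3])[0],T[:3,3],c["mtx"],c["dist"])
    uv=uv.reshape(*X.shape,2).astype(np.float32)
    return cv2.remap(c["pixels"],uv[...,0],uv[...,1],cv2.INTER_CUBIC)
E
python3 - <<'E'
from h import *
for n in("top","scene"):
    c=dict(np.load(n+"0.npz"))
    im=ortho(c,.044); 
    for i in range(0,im.shape[0],100): im[i,::8]=(255,0,0)
    for j in range(0,im.shape[1],100): im[::8,j]=(255,0,0)
    cv2.imwrite(f"pics/o_{n}0.png",im[:,:,::-1]); print(im.shape)
c=dict(np.load("top0.npz"))
for uv in[(371,153),(360,182),(420,169),(409,198)]:print(ray(c,uv,.044))
for uv in[(420,169),(409,198),(371,153),(300,180),(360,260)]:
  print(c["depth"][uv[1],uv[0]])
E
```

```text
(640, 800, 3)
(640, 800, 3)
[ 0.54917547 -0.0683848   0.044     ]
[ 0.47262503 -0.03760916  0.044     ]
[ 0.50645021 -0.19348921  0.044     ]
[ 0.43090144 -0.16086768  0.044     ]
0.9248208
0.91602206
0.9434049
0.96294045
0.9249131
```

View pics/o_top0.png

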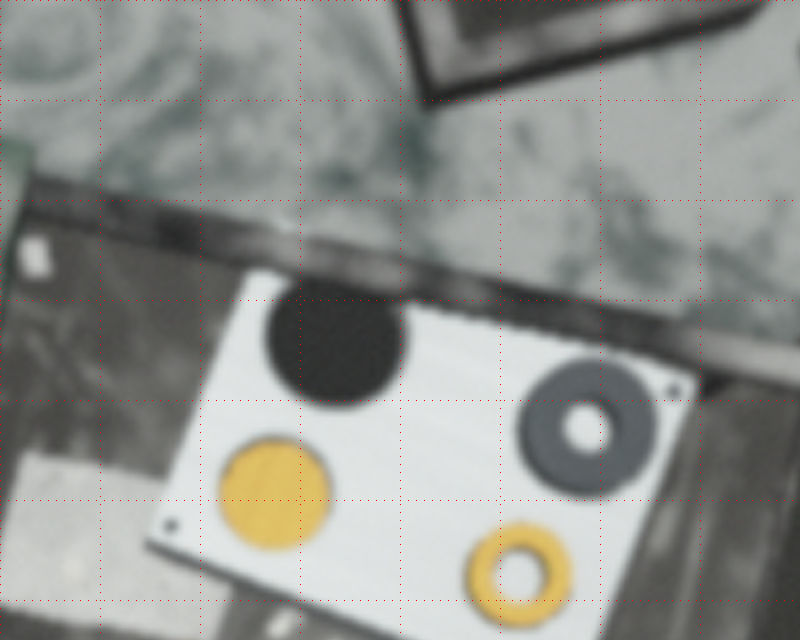

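View pics/o_scene0.png

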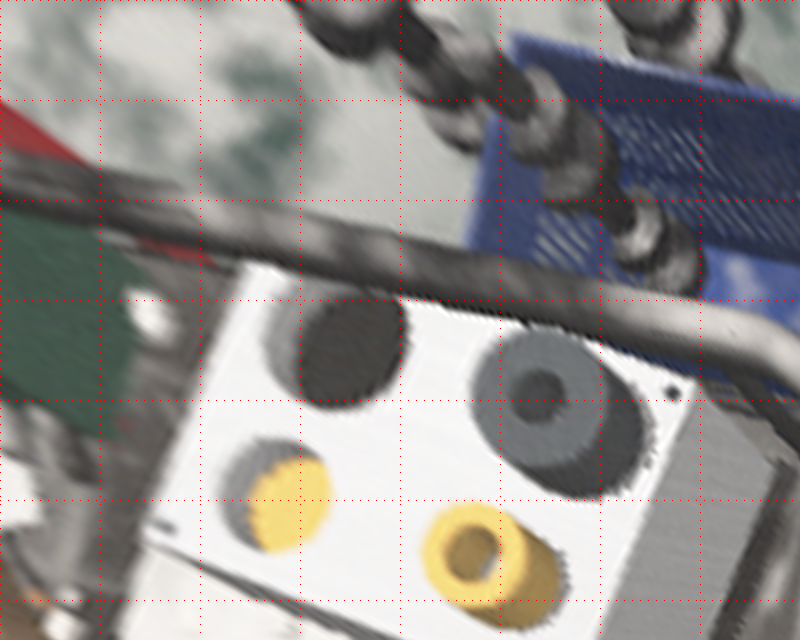

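```bash
cat >> h.py <<'E'
from scipy.spatial.transform import Rotation as Rn
yaw=np.radians(-21.4); C=np.array([.4905,-.1107]); Rr=np.array([[np.cos(yaw),-np.sin(yaw)],[np.sin(yaw),np.cos(yaw)]])
def w2r(p): return (np.asarray(p)[:2]-C)@Rr*1000
def r2w(p): return C+Rr@(np.asarray(p)/1000)
def cloud(c,step=1):
    v,u=np.mgrid[0:400:step,0:640:step]; d=c["depth"][::step,::step]
    p=cv2.undistortPoints(np.stack([u,v],-1).reshape(-1,1,2).astype(float),c["mtx"],c["dist"]).reshape(*u.shape,2)
    P=np.concatenate([p*d[...,None],d[...,None]],-1); T=np.linalg.inv(c["world_to_cam"])
    return P@T[:3,:3].T+T[:3,3], d>0
E
python3 - <<'E'
from h import *
s=manip.state(); print(Rn.from_quat(s["tcp_rot"]).as_matrix().round(3))
from scipy.ndimage import label
for n in("top","scene"):
    c=dict(np.load(n+"0.npz")); P,ok=cloud(c)
    # height map in rack frame, 20mm cells
    q=(P[...,:2]-C)@Rr*1000; z=P[...,2]*1000
    print(n); H={}
    for a in range(260,-161,-20):
        row=[]
        for b in range(180,-260,-20):
            m=ok&(abs(q[...,0]-a)<10)&(abs(q[...,1]-b)<10)
            row.append("%4d"%z[m].max() if m.any() else "   .")
        print("%5d"%a,"".join(row))
    for zz in (.060,.062):
        im=ortho(c,zz); cv2.imwrite(f"pics/r_{n}{int(zz*1000)}.png",cv2.resize(im[340:,380:760],None,fx=2,fy=2)[:,:,::-1])
E
```

```text
[[ 0.44  -0.001 -0.898]
 [ 0.898 -0.002  0.44 ]
 [-0.002 -1.     0.   ]]
top
  260    .   .   .   .   .   .   .   .   .   .   .   .   .   .   .   .   .   . 159 163 153  42
  240    .   .   .   .   .   .   .   .   .   .   .   .   .   .   .   .   .   .  -3  23  27  43
  220    .   .   .   .   .   .   .   .   .   .   .   .   .   .   .   .   .   .   .  18  21  35
  200    .   .   .   .   .   .   .   .   .   .   .   .   .   .   .   .   .   .   .   .  20  21
  180    .   .   .   .   .   .   .   .   .   .   .   .   .   .   .   .   .   .   .   . -60  24
  160    .   .   .   .   .   .   .   .   .   .   .   .   .   .   .   .   .   .   .   . -58  10
  140    .   .   .   .   .   .   .   .   .   .   .   .   .   .   .   .   .   .   .   .   . -76
  120    .   .   .   .   .   .   .   .   .   .   .   .   .   .   .   .  68  67  64   .   . -80
  100    .   .   .   .   .   .   .   .   .  66  68  68  69  71  72  72  72  72  72  71  70   .
   80    .   .  58  64  67  68  69  72  71  71  71  73  71  70  69  68  66   1  66  69  70  67
   60   68  70  70  70  70  70  70  69  66  61  46  62  64  64  61  45   
[... 2462 characters left out ...]
 63  58  47   4   3   2   1   0  72
  -40 -615-615-619-633  46  46  36  48  48  48  48  64  63  64  64  47   4   3   2   0   1  70
  -60    3-615-615  45  46  46  35  45  48  49  48  63  64  64  62  48   3   5   2   0   2  69
  -80    4   8  13  40  46  47  47  46  46  48  48  49  48  49  48  47  26  27  18   .   1  68
 -100    5  10  12  10  10   7   6   8   9  11   5   4   9  10   9  23  26  28  29  16   1  66
 -120    5   8  10   8   5   8   9   5   4  11   4   4   4   4   2  22  25  26  28  15   1   .
 -140    3   5   4   3   7   7   4   6   9  10   5   5   4   8   8  22  22  24  26  16   1   .
 -160    3   3   3   2   7   3   5   4   4   5   4   4   4   4   4  14  20  22  18  13   1   2
```

View pics/r_top62.png

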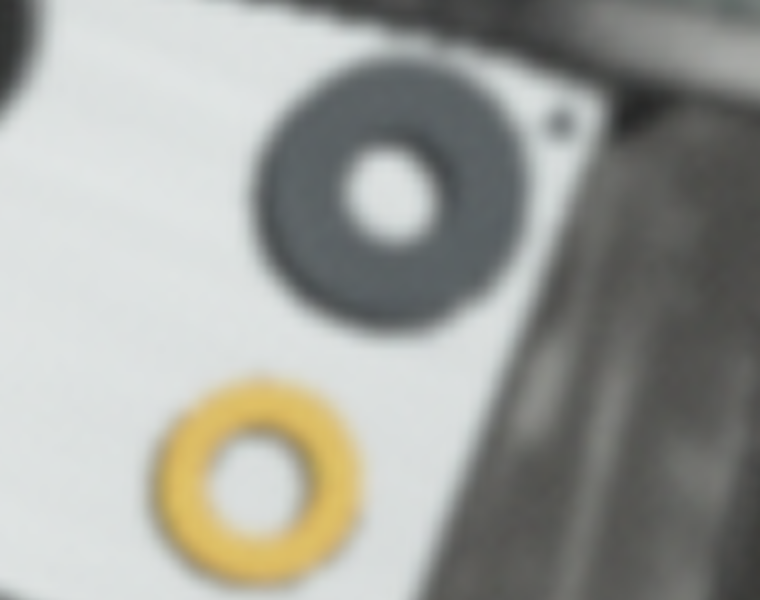

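View pics/r_scene62.png

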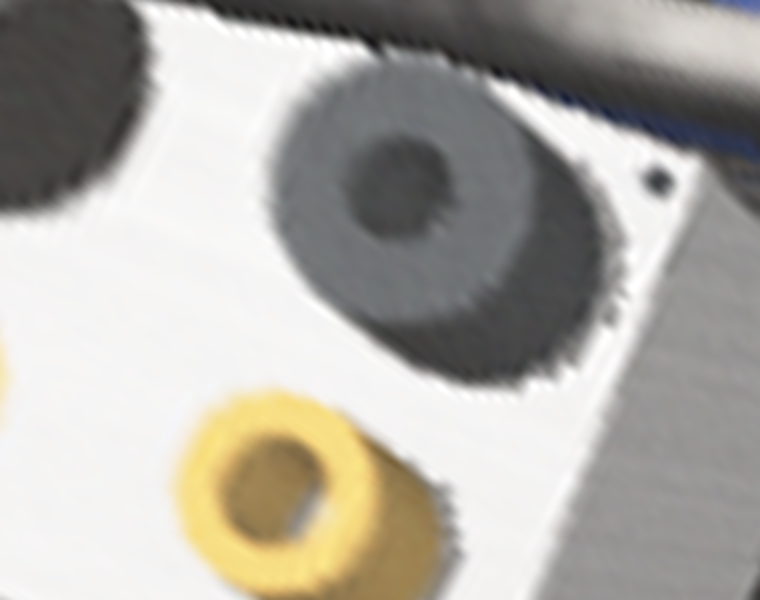

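```bash
python3 - <<'E'
from h import *
cs=[dict(np.load(n+"0.npz")) for n in("top","scene")]
A=[];
for c in cs:
    P,ok=cloud(c); A.append(P[ok])
for c,P in zip(cs,A):
    q=(P[:,:2]-C)@Rr*1000; z=P[:,2]*1000
    for b in (100,80,60,40,20,0,-20,-40,-60,-80,-100):
        m=(abs(q[:,1]-b)<8)&(z>66)&(z<90)&(q[:,0]>40)&(q[:,0]<140)
        print(b,q[m,0].min().round() if m.any() else None,q[m,0].max().round() if m.any() else None, z[m].max().round() if m.any() else None)
P=np.concatenate(A)*1000
print("world map cols y 700..-600 step 50")
for x in range(900,-1,-50):
    r=[]
    for y in range(700,-601,-50):
        m=(abs(P[:,0]-x)<25)&(abs(P[:,1]-y)<25); r.append("%5d"%P[m,2].max() if m.any() else "    .")
    print("%4d"%x,"".join(r))
for nm,p in(("dark",(.503,-.189)),("brass",(.429,-.155))): print(nm,w2r(p))
# masks
for c,n in zip(cs,"ts"):
    im=ortho(c,.060); hsv=cv2.cvtColor(im,cv2.COLOR_RGB2HSV)
    m=((hsv[...,1]>90)&(hsv[...,2]>90)).astype(np.uint8); m[:,:400]=0; m[:480]=0
    ys,xs=np.nonzero(m); print(n,xs.min(),xs.max(),ys.min(),ys.max())
E
```

```text
100 58.0 72.0 70.0
80 61.0 75.0 70.0
60 66.0 78.0 71.0
40 67.0 81.0 72.0
20 66.0 83.0 71.0
0 74.0 90.0 71.0
-20 74.0 91.0 72.0
-40 75.0 93.0 71.0
-60 49.0 98.0 71.0
-80 82.0 101.0 71.0
-100 86.0 104.0 72.0
100 52.0 71.0 70.0
80 58.0 76.0 70.0
60 58.0 74.0 73.0
40 61.0 77.0 73.0
20 66.0 82.0 73.0
0 68.0 88.0 73.0
-20 71.0 92.0 74.0
-40 42.0 91.0 73.0
-60 53.0 94.0 74.0
-80 66.0 99.0 74.0
-100 82.0 103.0 74.0
world map cols y 700..-600 step 50
 900     .    .    .    .    .    .    .    .    . -782 -778 -782 -779 -784    .    . -784 -781 -781 -779  162  178  183  183  175  175  182
 850     .    .    .    .    .    .    .    . -784 -777 -777 -782 -783 -781 -784    .    .    .    .    .  158  175  194  210  209  173  181
 800     .    .    .    .    .    .    .    . -784 -778 -780    . -785 -781 -781 -783    .    .    .    .    .  166  180  232  242  205  171
 750   308  295  248  242    2    .    .    . -779 -779 -732 -781 -781 -773 -780 -780    .    .    .    .    .  156  171  269  269  183  172
 700   309  308  309  243  167  164  165  164    3 -788 -675 -780 -783 -781 -779 -781    .
[... 1427 characters left out ...]
 70    .    .    .  182   91   96
 150     5    5    6    4  510  508  528  626  631  626    5    5    5    5    5    4   15   27   16   68   69    .    .    .   22   90   93
 100     2    5    4    4    4    5  531  533    4    5    5    5   16  233  281  282   18    4   44   62   54    .    .    .    . -783 -780
  50     .    0    3    5    4    3    6    3    4    4    3    3   14  297  297  297  268    4    4    .    .    .    .    . -786 -780 -784
   0     .    .    .    4    4    4    5    4    3    3    3    3   16  298  298  297  255    4    5    .    .    .    .    . -782 -782 -779
dark [ 40.20804991 -68.34071058]
brass [-41.09589113 -63.68569488]
t 460 558 532 629
s 465 593 533 639
```

```bash
python3 - <<'E'
from h import *
for n in("top","scene"):
    c=dict(np.load(n+"0.npz")); P,ok=cloud(c); P=P[ok]
    q=(P[:,:2]-C)@Rr*1000; z=P[:,2]*1000
    print(n,np.linalg.inv(c["world_to_cam"])[:3,3])
    for b in(60,20,-20,-60,-130):
        m=(abs(q[:,1]-b)<12)&(q[:,0]>40)&(q[:,0]<125)&(z>-20)
        x=q[m,0]+ (q[m,1]-b)*.158; zz=z[m]; o=np.argsort(x)
        print(b,[f"{a:.0f}:{h:.0f}" for a,h in zip(x[o],zz[o])][::2])
    im=c["pixels"]; v=im[100:240,320:480] if n=="top" else im[190:290,320:460]
    cv2.imwrite(f"pics/z_{n}.png",cv2.resize(v,None,fx=5,fy=4.2 if n=="top" else 5,interpolation=cv2.INTER_CUBIC)[:,:,::-1])
E
```

```text
top [0.27725747 0.09476825 0.93926354]
60 ['39:32', '40:32', '42:31', '42:33', '43:33', '43:31', '44:33', '45:33', '45:31', '46:30', '46:32', '47:32', '48:32', '48:32', '48:32', '50:29', '50:30', '51:29', '51:32', '52:33', '53:32', '53:34', '53:31', '54:35', '55:31', '55:32', '56:32', '56:32', '57:32', '58:30', '58:33', '60:60', '60:34', '60:30', '60:58', '60:29', '60:60', '60:56', '61:30', '61:60', '61:58', '61:64', '62:60', '62:63', '62:33', '62:61', '62:64', '63:62', '63:65', '63:33', '64:63', '64:66', '64:61', '64:63', '64:33', '65:64', '65:33', '65:64', '66:29', '66:65', '66:31', '66:32', '66:67', '67:68', '67:68', '68:30', '68:28', '68:62', '68:30', '68:32', '69:31', '69:69', '70:65', '70:65', '70:69', '71:70', '71:65', '72:70', '73:64', '73:65', '74:68', '75:66', '75:66', '75:68', '76:67', '77:65', '78:66', '78:66', '79:64', '80:65', '82:60']
20 ['40:44', '41:45', '42:45', '42:46', '43:33', '43:35', '44:44', '45:41', '46:44', '46:45', '46:45', '47:40', '48:41', '48:31', '49:33', '49:29', '50:45', '50:39', '50:44', '51:32', '52:42', '53:42', '54:40', '54:31', '54:42', '55:31', 
[... 7710 characters left out ...]
', '93:30', '94:32', '94:29', '94:72', '94:10', '94:8', '94:20', '94:12', '94:27', '94:37', '94:72', '95:33', '95:24', '95:0', '95:41', '95:73', '95:8', '95:2', '96:71', '96:16', '96:25', '96:73', '96:70', '96:27', '96:2', '96:9', '97:11', '97:35', '97:29', '97:32', '97:73', '97:17', '98:14', '98:42', '98:18', '98:1', '98:39', '98:22', '99:35', '99:37', '99:2', '99:73', '99:23', '100:73', '100:7', '100:72', '101:72', '101:72', '101:72', '101:14', '102:72', '102:22', '103:72', '103:2', '103:4', '104:7', '105:4', '106:3', '107:2', '108:3', '109:4', '109:10', '109:8', '109:7', '109:5', '110:6', '110:4', '110:10', '110:3', '111:8', '111:8', '111:10', '112:10', '113:9', '114:9', '120:4', '122:2']
```

View pics/z_top.png

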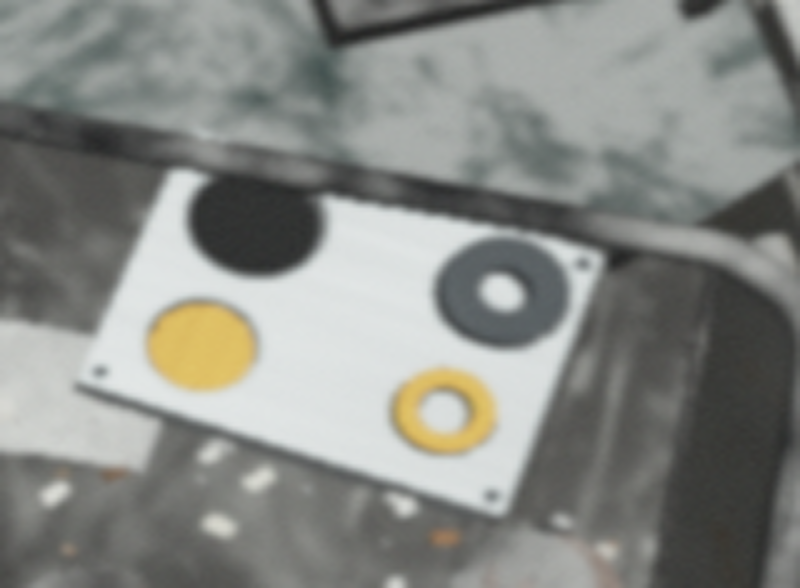

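View pics/z_scene.png

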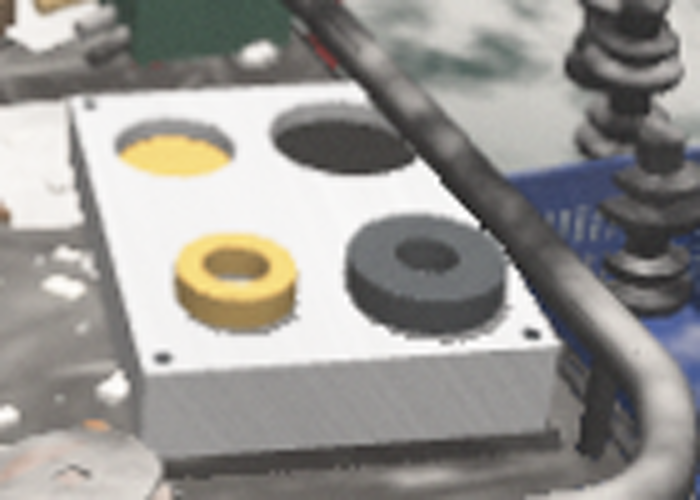

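```bash
cat >> h.py <<'E'
def go(p_rack,z,dirdeg):
    """units to reach TCP at rack mm point, world z, push dir (tool z) = rack +y turned ccw by dirdeg"""
    s=manip.state(); R=Rn.from_quat(s["tcp_rot"]); w=np.r_[r2w(p_rack),z]
    h=yaw+np.radians(dirdeg); xt=np.array([np.cos(h),np.sin(h),0]); yt=np.array([0,0,-1.]); zt=np.cross(xt,yt)
    Rt=Rn.from_matrix(np.stack([xt,yt,zt],1))
    t=R.inv().apply(w-s["position"])/.03; a=np.degrees((R.inv()*Rt).as_rotvec())/5
    print("world",w.round(4),"shift",t.round(3),"turn",a.round(3))
    return t,a
def where():
    s=manip.state(); R=Rn.from_quat(s["tcp_rot"]).as_matrix()
    print("t",round(s["time"],2),"rack",w2r(s["position"]).round(1),"z",s["position"][2].round(4),"dir",np.degrees(np.arctan2(R[1,0],R[0,0])-yaw).round(2),"tilt",R[2].round(3),"F",s["force"].round(1),"g",s["grip_width"].round(4), "q",s["joint_pos"].round(2))
E
python3 - <<'E'
from h import *
where(); go((55.7,-115.5),.20,18.3)
E
```

```text
Traceback (most recent call last):
  File "h.py", line 33, in where
    print("t",round(s["time"],2),"rack",w2r(s["position"]).round(1),"z",s["position"][2].round(4),"dir",np.degrees(np.arctan2(R[1,0],R[0,0])-yaw).round(2),"tilt",R[2].round(3),"F",s["force"].round(1),"g",s["grip_width"].round(4), "q",s["joint_pos"].round(2))
                                                                                                                                                                                                            ^^^^^^^^^^^^^^^^^^^^^
AttributeError: 'float' object has no attribute 'round'
```

```bash
sed -i 's/s\["grip_width"\].round(4)/round(float(s["grip_width"]),4)/' h.py
python3 - <<'E'
from h import *
where(); go((55.7,-115.5),.20,18.3)
E
```

```text
t 0.1 rack [-443.7  571.3] z 0.2275 dir 85.29 tilt [-0.002 -1.     0.   ] F [-0.1 -0.1 -0.2] g 0.0952 q [ 1.03  0.12  1.65 -0.    1.37 -0.08]
world [ 0.5002 -0.2386  0.2   ] shift [-21.448   0.955 -18.472] turn [ 1.1000e-02  1.3397e+01 -2.0000e-02]
```

Call:
drive_tool([
  [-1.4, 0, -1.2, 0, 1, 0, 25],
  [-2.8, 0, -2.4, 0, 2, 0, 25],
  [-4.2, 0, -3.6, 0, 3.2, 0, 25],
  [-5.6, 0, -4.8, 0, 4.4, 0, 25],
  [-7, 0, -6, 0, 5.5, 0, 25],
  [-8.4, 0, -7.2, 0, 6.6, 0, 25],
  [-9.8, 0, -8.4, 0, 7.7, 0, 25],
  [-11.2, 0, -9.6, 0, 8.8, 0, 25],
  [-12.6, 0, -10.8, 0, 9.9, 0, 25],
  [-13, 0, -11.2, 0, 10.5, 0, 25],
  [-13, 0, -11.2, 0, 10.5, 0, 25],
], newtons=40)

```text
time: 1.2
position: [0.4165, 0.0819, 0.2284]
tcp_rot: [0.704, 0.068, -0.068, -0.703]
force: [-0.6, 1.2, -0.7]
grip_width: 0.0241
```

```bash
python3 - <<'E'
from h import *
where(); go((55.7,-115.5),.20,18.3)
E
```

```text
t 1.2 rack [-139.2  152.3] z 0.2284 dir 32.45 tilt [-0.    -1.    -0.001] F [-0.6  1.2 -0.7] g 0.0241 q [ 0.07 -0.41  2.13 -0.    1.42 -0.12]
world [ 0.5002 -0.2386  0.2   ] shift [  0.693   0.96  -11.017] turn [1.300e-02 2.829e+00 1.000e-03]
```

Call:
drive_tool([
  [0.1, 0, -1.6, 0, 0.4, 0, 25],
  [0.2, 0, -3.2, 0, 0.8, 0, 25],
  [0.3, 0, -4.8, 0, 1.2, 0, 25],
  [0.4, 0, -6.4, 0, 1.6, 0, 25],
  [0.5, 0, -8, 0, 2.1, 0, 25],
  [0.6, 0, -9.6, 0, 2.5, 0, 25],
  [0.7, 0.4, -11, 0, 2.8, 0, 25],
  [0.7, 1, -11, 0, 2.8, 0, 25],
  [0.7, 1.8, -11, 0, 2.8, 0, 25],
  [0.7, 1.8, -11, 0, 2.8, 0, 25],
  [0.7, 1.8, -11, 0, 2.8, 0, 25],
])

```text
time: 2.3
position: [0.5015, -0.2335, 0.1742]
tcp_rot: [-0.707, 0.017, -0.016, 0.707]
force: [0.2, 0.7, 0.3]
grip_width: 0.0239
```

```bash
python3 - <<'E'
from h import *
where(); go((55.7,-115.5),.064,18.3)
for n in ("scene","top"):
    c=manip.camera(n); im=c["pixels"]; v=im[100:300,300:500] 
    cv2.imwrite(f"pics/a_{n}.png",cv2.resize(v,None,fx=3,fy=3,interpolation=cv2.INTER_CUBIC)[:,:,::-1])
E
```

```text
t 2.3 rack [  55.  -110.3] z 0.1742 dir 18.79 tilt [-0.001 -1.     0.001] F [0.2 0.7 0.3] g 0.0239 q [-0.53 -0.05  1.92  0.    1.27 -0.49]
world [ 0.5002 -0.2386  0.064 ] shift [-0.028  3.673 -0.173] turn [-0.009  0.098 -0.017]
```

View pics/a_scene.png

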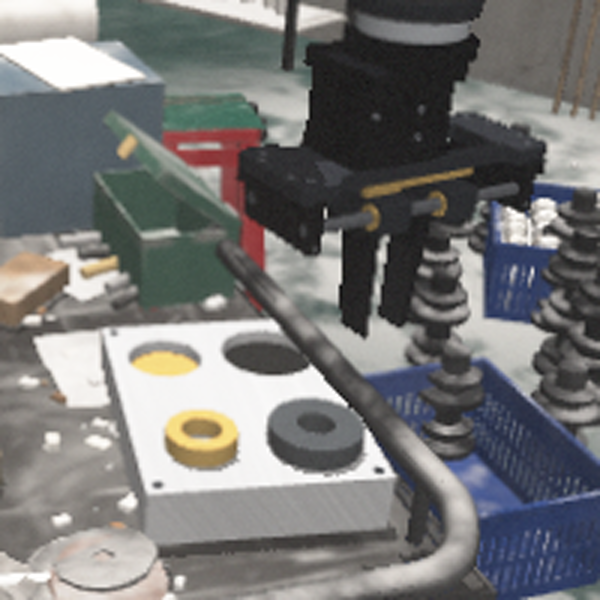

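View pics/a_top.png

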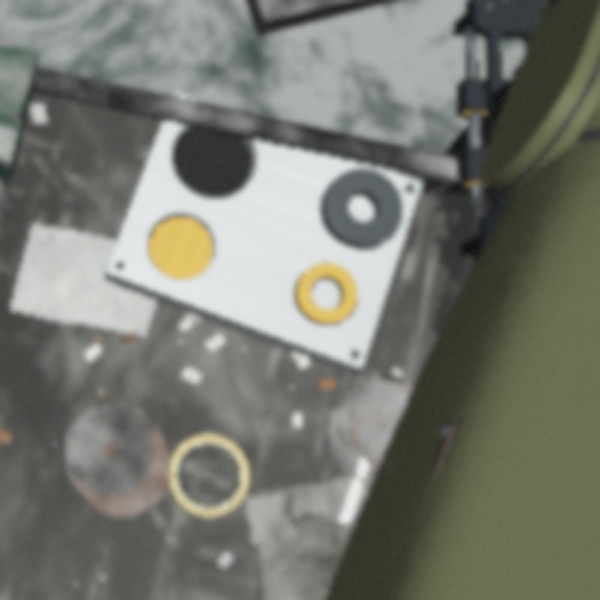

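Both views show the rings untouched and the gripper clear, above and behind the dark ring. Next I'll descend.

Call:
drive_tool([
  [0, 1, -0.17, 0, 0.1, 0, 25],
  [0, 2, -0.17, 0, 0.1, 0, 25],
  [0, 2.8, -0.17, 0, 0.1, 0, 25],
  [0, 3.4, -0.17, 0, 0.1, 0, 25],
  [0, 3.7, -0.17, 0, 0.1, 0, 25],
  [0, 3.7, -0.17, 0, 0.1, 0, 25],
  [0, 3.7, -0.17, 0, 0.1, 0, 25],
])

```text
time: 3.1
position: [0.5027, -0.2393, 0.0652]
tcp_rot: [0.707, -0.018, 0.02, -0.706]
force: [-0.1, 1.1, -0.3]
grip_width: 0.0241
```

```bash
cat > look.py <<'E'
import sys
from h import *
where()
tag=sys.argv[1]; c=manip.camera("scene"); v=c["pixels"][180:300,310:470]
cv2.imwrite(f"pics/{tag}_s.png",cv2.resize(v,None,fx=5,fy=5,interpolation=cv2.INTER_CUBIC)[:,:,::-1])
if len(sys.argv)>2:
    c=manip.camera("top"); v=c["pixels"][120:240,310:470]
    cv2.imwrite(f"pics/{tag}_t.png",cv2.resize(v,None,fx=5,fy=5,interpolation=cv2.INTER_CUBIC)[:,:,::-1])
E
python3 look.py b
```

```text
t 3.1 rack [  58.2 -115.3] z 0.0652 dir 18.3 tilt [ 0.002 -1.    -0.001] F [-0.1  1.1 -0.3] g 0.0241 q [-0.54  0.08  1.99  0.    1.07 -0.49]
```

View pics/b_s.png

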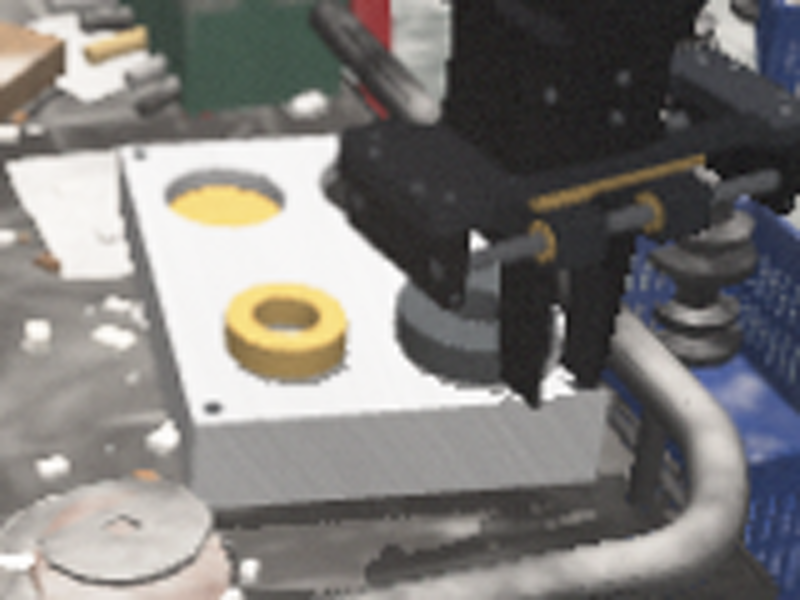

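Call:
drive_tool([
  [-0.08, 0.08, 0.1, 0, 0, 0, 25],
  [-0.08, 0.08, 0.2, 0, 0, 0, 25],
  [-0.08, 0.08, 0.4, 0, 0, 0, 25],
  [-0.08, 0.08, 0.6, 0, 0, 0, 25],
  [-0.08, 0.08, 0.8, 0, 0, 0, 25],
  [-0.08, 0.08, 1.0, 0, 0, 0, 25],
  [-0.08, 0.08, 1.2, 0, 0, 0, 25],
  [-0.08, 0.08, 1.4, 0, 0, 0, 25],
  [-0.08, 0.08, 1.6, 0, 0, 0, 25],
])

```text
time: 4.05
position: [0.5025, -0.1909, 0.062]
tcp_rot: [0.707, -0.019, 0.02, -0.706]
force: [-0.2, -5.3, 4.1]
grip_width: 0.0238
```

```bash
python3 look.py c
```

```text
t 4.05 rack [ 40.4 -70.3] z 0.062 dir 18.3 tilt [ 0.001 -1.    -0.001] F [-0.2 -5.3  4.1] g 0.0238 q [-0.46  0.04  2.04 -0.    1.06 -0.41]
```

View pics/c_s.png

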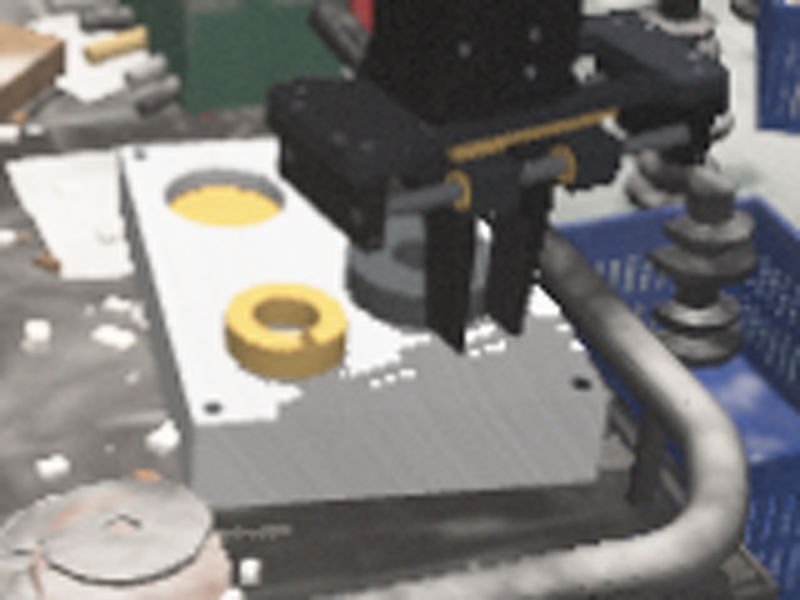

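Call:
drive_tool([
  [0, 0, 0.2, 0, 0, 0, 25],
  [0, 0, 0.4, 0, 0, 0, 25],
  [0, 0, 0.6, 0, 0, 0, 25],
  [0, 0, 0.8, 0, 0, 0, 25],
  [0, 0, 1.0, 0, 0, 0, 25],
  [0, 0, 1.2, 0, 0, 0, 25],
  [0, 0, 1.4, 0, 0, 0, 25],
  [0, 0, 1.6, 0, 0, 0, 25],
  [0, 0, 1.8, 0, 0, 0, 25],
  [0, 0, 2.0, 0, 0, 0, 25],
  [0, 0, 2.2, 0, 0, 0, 25],
  [0, 0, 2.4, 0, 0, 0, 25],
])

```text
time: 5.3
position: [0.5059, -0.119, 0.0617]
tcp_rot: [0.707, -0.019, 0.019, -0.707]
force: [-0.7, -4.7, 4.1]
grip_width: 0.0238
```

```bash
python3 look.py d 1
```

```text
t 5.3 rack [17.4 -2.1] z 0.0617 dir 18.31 tilt [ 0.    -1.    -0.001] F [-0.7 -4.7  4.1] g 0.0238 q [-0.33  0.    2.08 -0.    1.06 -0.28]
```

View pics/d_s.png

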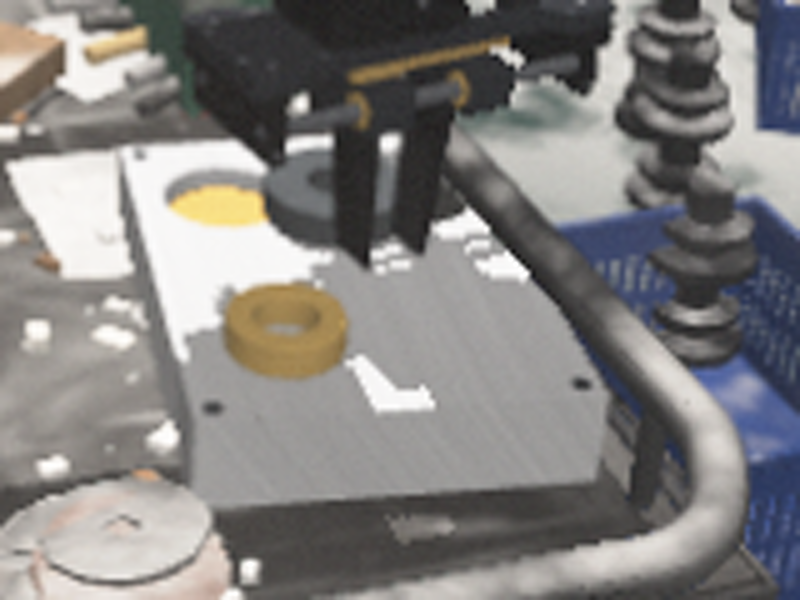

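View pics/d_t.png

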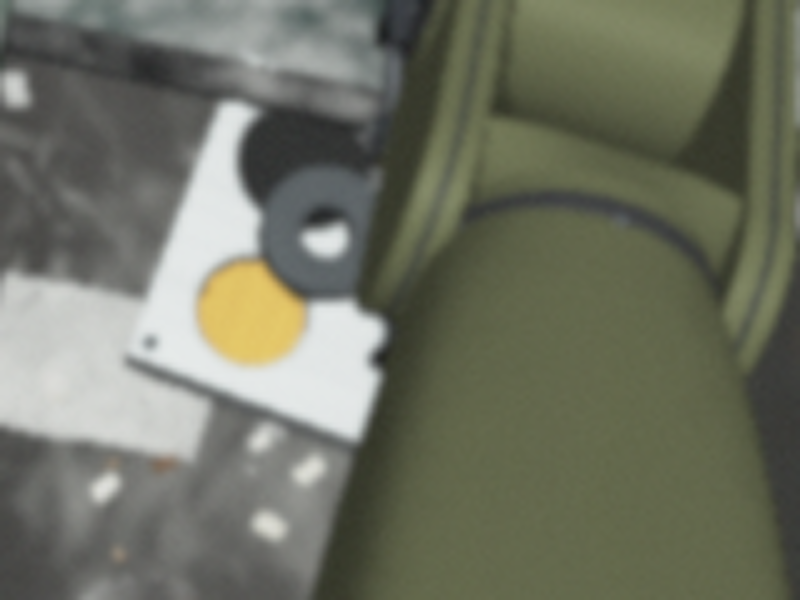

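```bash
python3 - <<'E'
from h import *
go((-38,10.9),.095,-57.7)
E
```

```text
world [ 0.4591 -0.0867  0.095 ] shift [-1.608 -1.127  0.963] turn [-6.0000e-03  1.5204e+01 -9.0000e-03]
```

Call:
drive_tool([
  [0, 0, -0.5, 0, 0, 0, 25],
  [0, -0.4, -0.7, 0, 0, 0, 25],
  [0, -1.2, -0.7, 0, 0, 0, 25],
  [-0.5, -1.3, -0.3, 0, 1.7, 0, 25],
  [-1, -1.3, 0.2, 0, 3.4, 0, 25],
  [-1.6, -1.3, 0.6, 0, 5.1, 0, 25],
  [-1.6, -1.3, 0.96, 0, 6.8, 0, 25],
  [-1.6, -1.3, 0.96, 0, 8.5, 0, 25],
  [-1.6, -1.3, 0.96, 0, 10.2, 0, 25],
  [-1.6, -1.3, 0.96, 0, 11.9, 0, 25],
  [-1.6, -1.3, 0.96, 0, 13.6, 0, 25],
  [-1.6, -1.3, 0.96, 0, 15.2, 0, 25],
])

```text
time: 6.6
position: [0.459, -0.0879, 0.1005]
tcp_rot: [-0.543, 0.453, -0.452, 0.544]
force: [0.4, 0.4, 0.2]
grip_width: 0.0237
```

```bash
python3 look.py e 1
```

```text
t 6.6 rack [-37.6   9.8] z 0.1005 dir -58.12 tilt [-0.001 -1.    -0.001] F [0.4 0.4 0.2] g 0.0237 q [-0.3  -0.17  2.17  0.    1.15  1.08]
```

View pics/e_s.png

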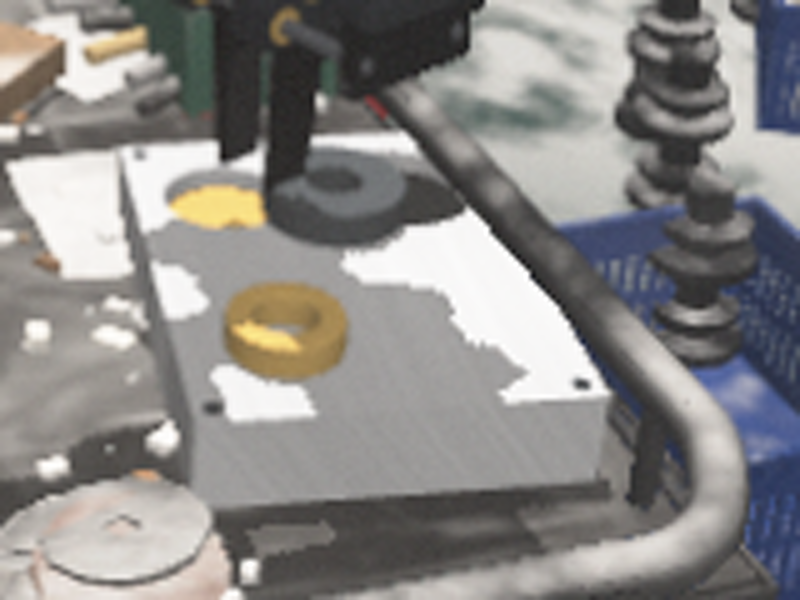

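View pics/e_t.png

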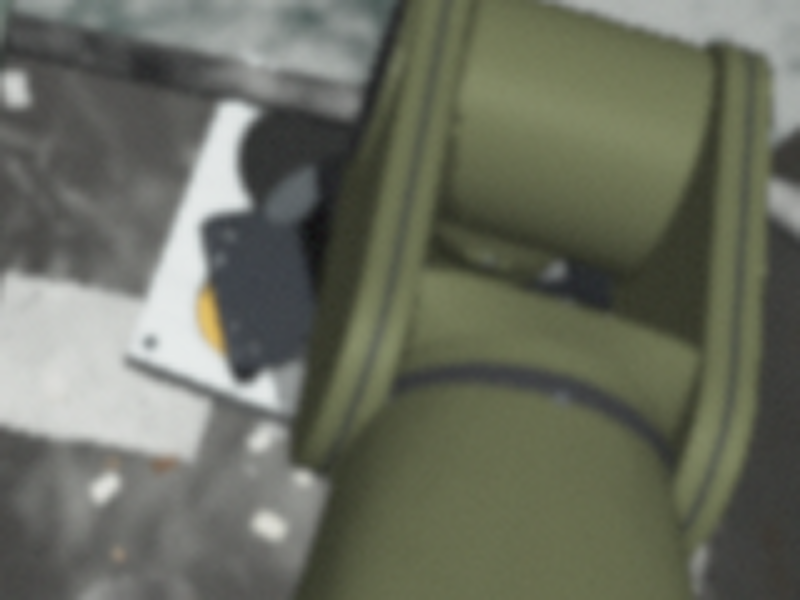

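```bash
python3 - <<'E'
from h import *
c=dict(np.load("scene0.npz"))
p=ray(c,(310+337/5-.4,180+183/5-.4),.062); print(w2r(p)); go((-38,10.9),.062,-57.7)
im=ortho(manip.camera("scene"),.062,.42,.62,-.16,.04,.00035);cv2.imwrite("pics/e_o.png",im[:,:,::-1])
# expected circle of ring
E
```

```text
[ 5.2807844  38.35706661]
world [ 0.4591 -0.0867  0.062 ] shift [-0.04   1.282  0.008] turn [ 0.005 -0.012 -0.011]
```

View pics/e_o.png

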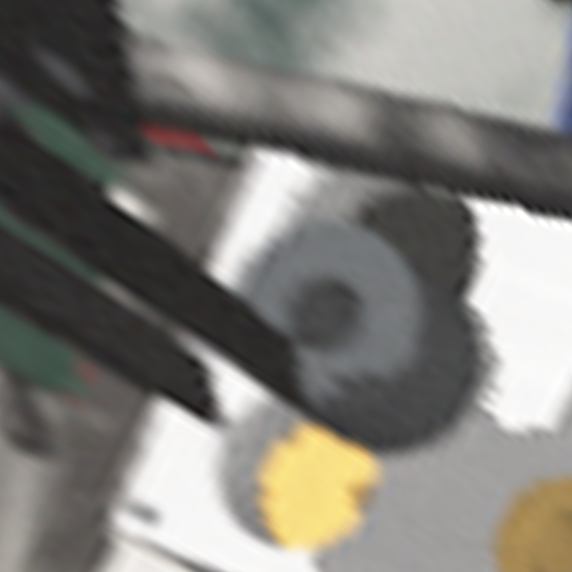

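Call:
drive_tool([
  [-0.04, 0.6, 0, 0, 0, 0, 25],
  [-0.04, 1.2, 0, 0, 0, 0, 25],
  [-0.04, 1.28, 0, 0, 0, 0, 25],
  [-0.04, 1.28, 0.2, 0, 0, 0, 25],
  [-0.04, 1.28, 0.4, 0, 0, 0, 25],
  [-0.04, 1.28, 0.6, 0, 0, 0, 25],
  [-0.04, 1.28, 0.8, 0, 0, 0, 25],
  [-0.04, 1.28, 0.9, 0, 0, 0, 25],
])

```text
time: 7.55
position: [0.4865, -0.0813, 0.0623]
tcp_rot: [0.545, -0.45, 0.45, -0.545]
force: [-2.9, -1.0, 1.1]
grip_width: 0.0238
```

```bash
python3 look.py f
```

```text
t 7.55 rack [-14.5  25.9] z 0.0623 dir -57.68 tilt [ 0. -1.  0.] F [-2.9 -1.   1.1] g 0.0238 q [-0.27 -0.06  2.13 -0.    1.06  1.11]
```

View pics/f_s.png

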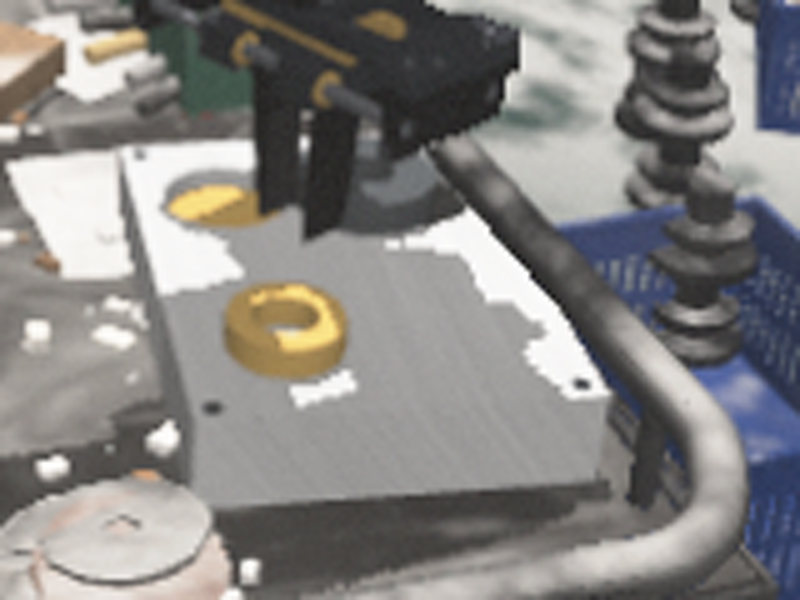

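Call:
drive_tool([
  [0, 0, 0.1, 0, 0, 0, 25],
  [0, 0, 0.2, 0, 0, 0, 25],
  [0, 0, 0.3, 0, 0, 0, 25],
])

```text
time: 7.9
position: [0.4946, -0.0797, 0.0621]
tcp_rot: [0.545, -0.45, 0.45, -0.545]
force: [-4.5, -1.5, 3.6]
grip_width: 0.0239
```

Call:
drive_tool([
  [0, 0, 0.1, 0, 0, 0, 25],
  [0, 0, 0.2, 0, 0, 0, 25],
])

```text
time: 8.1
position: [0.5006, -0.0786, 0.0622]
tcp_rot: [0.545, -0.45, 0.45, -0.545]
force: [-5.4, -1.0, 4.6]
grip_width: 0.0236
```

```bash
python3 look.py g
```

```text
t 8.1 rack [-2.4 33.6] z 0.0622 dir -57.71 tilt [ 0. -1. -0.] F [-5.4 -1.   4.6] g 0.0236 q [-0.26 -0.02  2.1  -0.    1.06  1.12]
```

View pics/g_s.png

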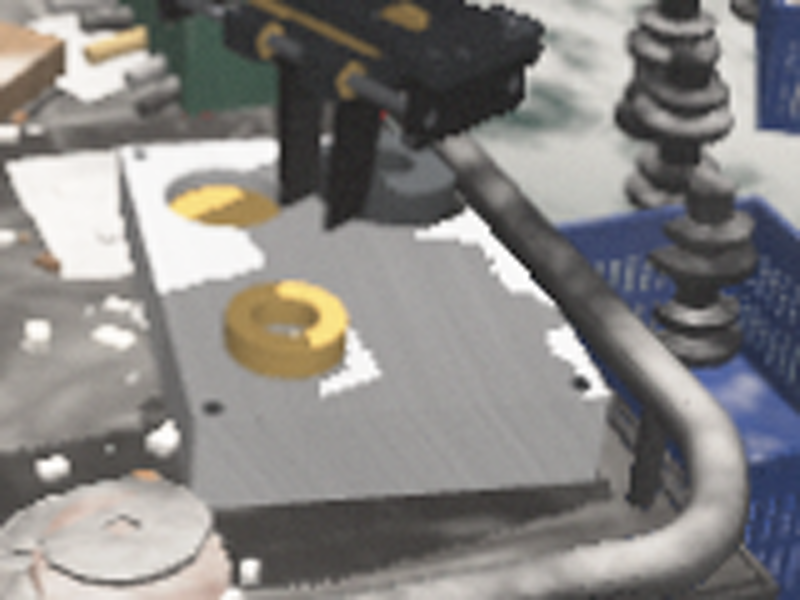

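Call:
drive_tool([
  [0, 0, 0.08, 0, 0, 0, 25],
  [0, 0, 0.16, 0, 0, 0, 25],
])

```text
time: 8.35
position: [0.5053, -0.0774, 0.0616]
tcp_rot: [-0.545, 0.45, -0.45, 0.545]
force: [-0.9, -0.6, -1.2]
grip_width: 0.0238
```

Call:
drive_tool([
  [0, 0, 0.08, 0, 0, 0, 25],
  [0, 0, 0.13, 0, 0, 0, 25],
])

```text
time: 8.55
position: [0.5088, -0.0767, 0.0615]
tcp_rot: [0.545, -0.451, 0.45, -0.545]
force: [-3.1, -1.0, 0.4]
grip_width: 0.0238
```

```bash
python3 look.py i
```

```text
t 8.55 rack [ 4.7 38.3] z 0.0615 dir -57.7 tilt [-0.    -1.    -0.001] F [-3.1 -1.   0.4] g 0.0238 q [-0.25 -0.01  2.09 -0.    1.06  1.13]
```

View pics/i_s.png

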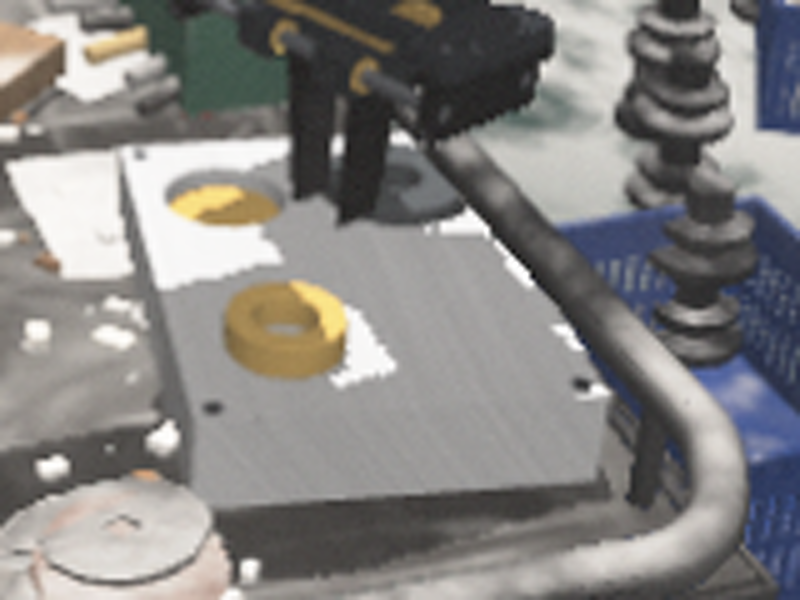

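Call:
drive_tool([
  [0, 0, -0.4, 0, 0, 0, 25],
  [0, -0.5, -1, 0, 0, 0, 25],
  [0, -2, -1.6, 0, 0, 0, 25],
  [0, -3, -2.2, 0, 0, 0, 25],
  [0, -3, -3, 0, 0, 0, 25],
])

```text
time: 9.1
position: [0.4232, -0.0951, 0.1577]
tcp_rot: [-0.544, 0.446, -0.454, 0.547]
force: [0.5, -0.4, 0.5]
grip_width: 0.0234
```

```bash
python3 look.py j; python3 - <<'E'
from h import *
for n in ("scene","top"):
    P,ok=cloud(manip.camera(n)); P=P[ok]; q=(P[:,:2]-C)@Rr*1000; z=P[:,2]*1000
    r=np.hypot(q[:,0]-42,q[:,1]-62); m=(r<32)&(r>15)&(q[:,0]<56)&(z<70)
    print(n,m.sum())
    if m.sum()>20:
        A=np.c_[q[m]-[42,62],np.ones(m.sum())]; s=np.linalg.lstsq(A,z[m],rcond=None)[0]; print(s,np.median(z[m]))
        m=(abs(q[:,0])<15)&(abs(q[:,1])<25); print("plate",np.median(z[m]))
E
```

```text
t 9.1 rack [-68.4 -10. ] z 0.1577 dir -57.7 tilt [ 0.006 -1.     0.01 ] F [ 0.5 -0.4  0.5] g 0.0234 q [-0.35 -0.33  2.19  0.    1.27  1.04]
scene 238
[   3.43908641   -5.73675144 -181.71115467] 52.07440044695957
plate 46.927101431241375
top 255
[8.78177947e-03 7.89102488e-03 4.93617704e+01] 49.06365341192742
plate 43.43457244904647
```

View pics/j_s.png

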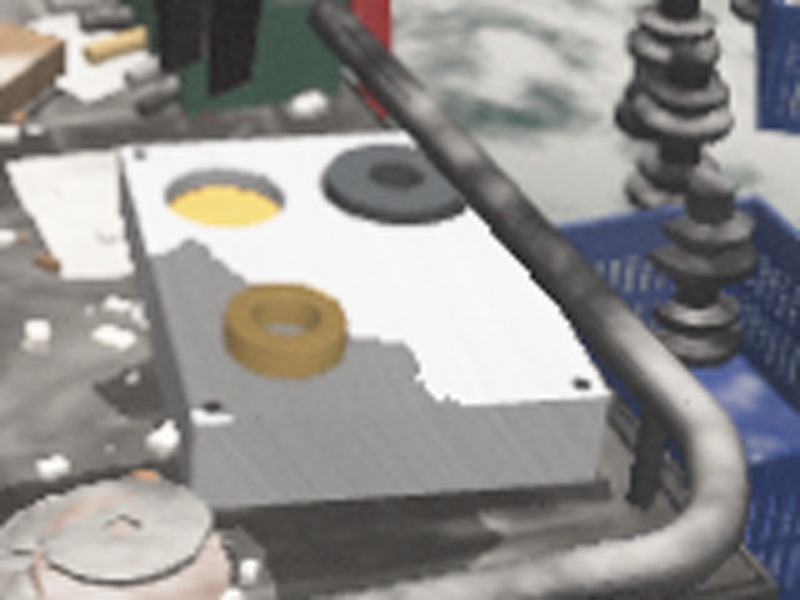

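Dark ring is flat in its pocket, about 5.6 mm proud of the plate with under 1° of tilt by the top depth. The brass ring is next.

```bash
python3 - <<'E'
from h import *
print(w2r((.42975,-.1545))); go((-41.5,-106),.065,0.3)
E
```

```text
[-40.58003766 -62.94650938]
world [ 0.4132 -0.1942  0.065 ] shift [ 3.235  2.91  -0.863] turn [ -0.02  -11.618   0.025]
```

Call:
drive_tool([
  [0.6, 0, -0.2, 0, -1.6, 0, 21],
  [1.4, 0, -0.4, 0, -3.2, 0, 21],
  [2.2, 0, -0.6, 0, -4.8, 0, 21],
  [3, 0, -0.8, 0, -6.4, 0, 21],
  [3.2, 0, -0.86, 0, -8, 0, 21],
  [3.2, 0, -0.86, 0, -9.6, 0, 21],
  [3.2, 0, -0.86, 0, -11.2, 0, 21],
  [3.2, 0, -0.86, 0, -11.6, 0, 21],
  [3.2, 0, -0.86, 0, -11.6, 0, 21],
  [3.2, 0, -0.86, 0, -11.6, 0, 21],
])

```text
time: 10.25
position: [0.4136, -0.1928, 0.1511]
tcp_rot: [-0.695, 0.13, -0.13, 0.695]
force: [-0.5, 0.3, -0.3]
grip_width: 0.0197
```

```bash
python3 look.py k; python3 - <<'E'
from h import *
go((-41.2,-106),.065,0.4)
E
```

```text
t 10.25 rack [ -41.7 -104.5] z 0.1511 dir 0.25 tilt [-0.001 -1.     0.   ] F [-0.5  0.3 -0.3] g 0.0197 q [-0.55 -0.26  2.15  0.    1.26 -0.18]
world [ 0.4135 -0.1944  0.065 ] shift [ 0.02   2.875 -0.05 ] turn [-0.004 -0.029 -0.009]
```

View pics/k_s.png

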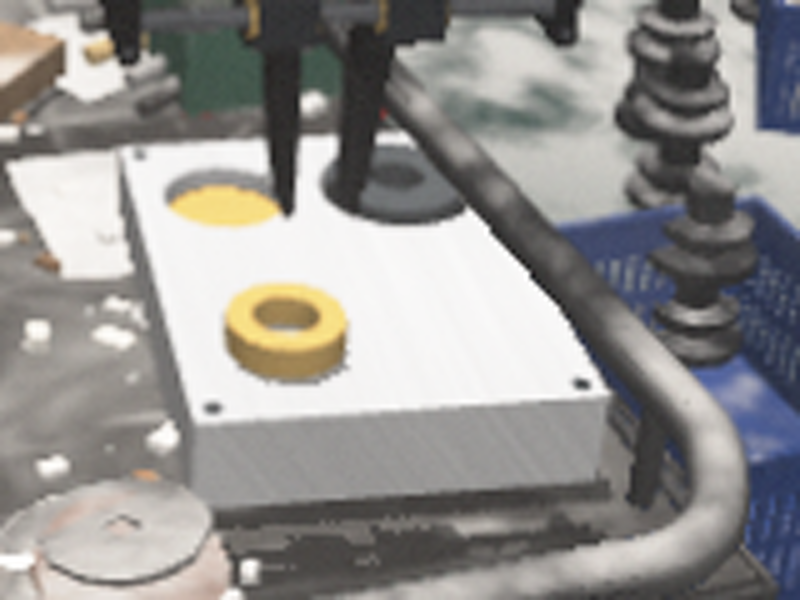

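Call:
drive_tool([
  [0.02, 1, -0.08, 0, 0, 0, 21],
  [0.02, 2, -0.08, 0, 0, 0, 21],
  [0.02, 2.7, -0.08, 0, 0, 0, 21],
  [0.02, 3, -0.08, 0, 0, 0, 21],
  [0.02, 3.03, -0.08, 0, 0, 0, 21],
  [0.02, 3.03, 0.1, 0, 0, 0, 21],
  [0.02, 3.03, 0.3, 0, 0, 0, 21],
  [0.02, 3.03, 0.5, 0, 0, 0, 21],
  [0.02, 3.03, 0.7, 0, 0, 0, 21],
  [0.02, 3.03, 0.8, 0, 0, 0, 21],
])

```text
time: 11.3
position: [0.4235, -0.1709, 0.062]
tcp_rot: [0.696, -0.129, 0.13, -0.695]
force: [-0.0, -2.4, 2.0]
grip_width: 0.0198
```

```bash
python3 look.py l
```

```text
t 11.3 rack [-40.5 -80.5] z 0.062 dir 0.33 tilt [ 0.002 -1.    -0.001] F [-0.  -2.4  2. ] g 0.0198 q [-0.5  -0.14  2.21 -0.    1.07 -0.13]
```

View pics/l_s.png

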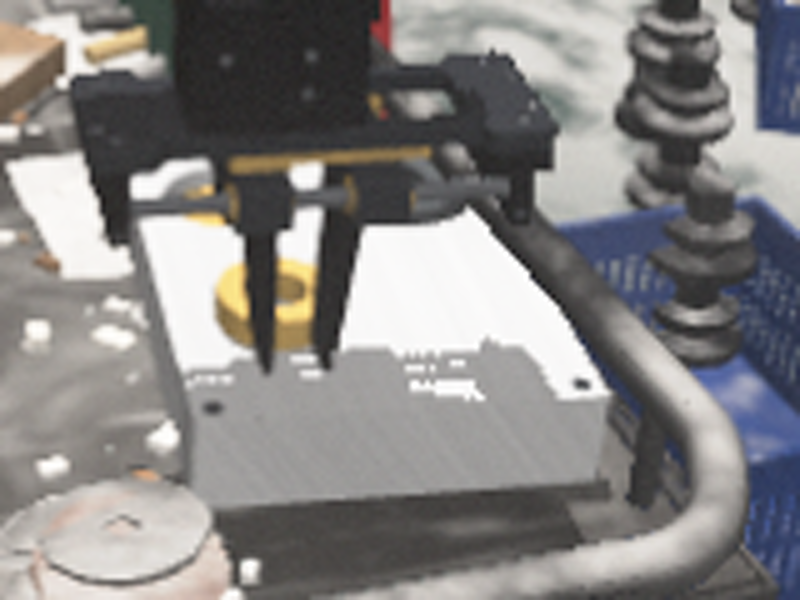

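Call:
drive_tool([
  [0, 0.03, 0.2, 0, 0, 0, 21],
  [0, 0.03, 0.4, 0, 0, 0, 21],
  [-0.01, 0.03, 0.6, 0, 0, 0, 21],
  [-0.01, 0.03, 0.8, 0, 0, 0, 21],
  [-0.01, 0.03, 1.0, 0, 0, 0, 21],
  [-0.01, 0.03, 1.2, 0, 0, 0, 21],
  [-0.02, 0.03, 1.4, 0, 0, 0, 21],
  [-0.02, 0.03, 1.6, 0, 0, 0, 21],
  [-0.02, 0.03, 1.8, 0, 0, 0, 21],
  [-0.02, 0.03, 2.0, 0, 0, 0, 21],
  [-0.03, 0.03, 2.2, 0, 0, 0, 21],
  [-0.03, 0.03, 2.4, 0, 0, 0, 21],
])

```text
time: 12.55
position: [0.4478, -0.1028, 0.06]
tcp_rot: [-0.695, 0.13, -0.129, 0.695]
force: [-1.1, -3.2, 3.1]
grip_width: 0.0199
```

Call:
drive_tool([
  [0, 0, 0.15, 0, 0, 0, 21],
  [0, 0, 0.3, 0, 0, 0, 21],
  [0, 0, 0.45, 0, 0, 0, 21],
  [0, 0, 0.6, 0, 0, 0, 21],
  [0, 0, 0.7, 0, 0, 0, 21],
])

```text
time: 13.05
position: [0.4554, -0.0834, 0.06]
tcp_rot: [-0.695, 0.13, -0.129, 0.695]
force: [-0.5, -3.7, 3.4]
grip_width: 0.02
```

```bash
python3 look.py m
```

```text
t 13.05 rack [-42.7  12.6] z 0.06 dir 0.29 tilt [-0. -1.  0.] F [-0.5 -3.7  3.4] g 0.02 q [-0.3  -0.12  2.2   0.    1.07  0.07]
```

View pics/m_s.png

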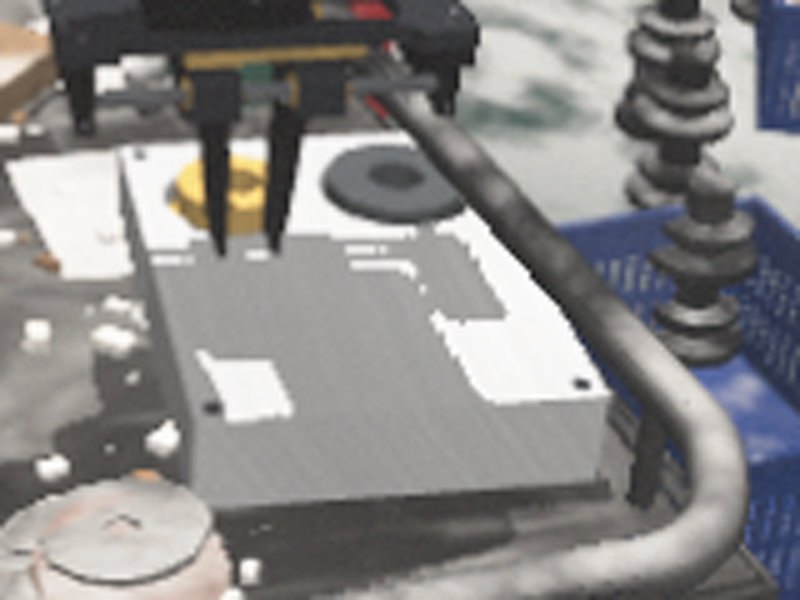

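Call:
drive_tool([
  [0.02, 0, 0.1, 0, 0, 0, 21],
  [0.03, 0, 0.2, 0, 0, 0, 21],
  [0.03, 0, 0.3, 0, 0, 0, 21],
  [0.03, 0, 0.4, 0, 0, 0, 21],
])

```text
time: 13.5
position: [0.46, -0.0723, 0.0594]
tcp_rot: [-0.695, 0.13, -0.129, 0.695]
force: [-1.6, -2.1, 0.9]
grip_width: 0.0197
```

Call:
drive_tool([
  [0, 0, 0.06, 0, 0, 0, 21],
  [0, 0, 0.06, 0, 0, 0, 21],
])

```text
time: 13.7
position: [0.4609, -0.0707, 0.0597]
tcp_rot: [-0.695, 0.13, -0.129, 0.695]
force: [-0.4, -0.8, -0.1]
grip_width: 0.0198
```

```bash
python3 look.py n
```

```text
t 13.7 rack [-42.2  26.4] z 0.0597 dir 0.3 tilt [-0.001 -1.     0.   ] F [-0.4 -0.8 -0.1] g 0.0198 q [-0.27 -0.12  2.19  0.    1.06  0.1 ]
```

View pics/n_s.png

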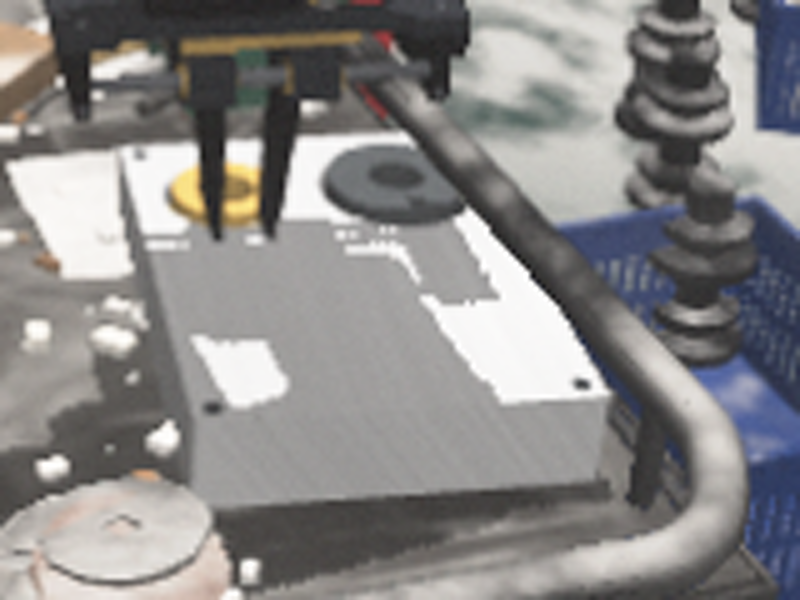

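It has dropped. I'll back off, lift and check.

Call:
drive_tool([
  [0, 0, -0.4, 0, 0, 0, 21],
  [0, -0.6, -1, 0, 0, 0, 21],
  [0, -2, -1.8, 0, 0, 0, 21],
  [0, -3.5, -3, 0, 0, 0, 21],
  [0, -5, -4.5, 0, 0, 0, 21],
  [0, -5, -6, 0, 0, 0, 21],
  [0, -5, -6, 0, 0, 0, 21],
  [0, -5, -6, 0, 0, 0, 21],
])

```text
time: 14.55
position: [0.3956, -0.2408, 0.2106]
tcp_rot: [0.695, -0.131, 0.131, -0.695]
force: [0.3, -0.2, -0.1]
grip_width: 0.0199
```

```bash
python3 look.py p 1; python3 - <<'E'
from h import *
for n in ("scene","top"):
    P,ok=cloud(manip.camera(n)); P=P[ok]; q=(P[:,:2]-C)@Rr*1000; z=P[:,2]*1000
    m=(abs(q[:,0])<12)&(abs(q[:,1])<25); print(n,"plate",np.median(z[m]))
    for nm,c0,a,b,xm in(("dark",(42,62),16,30,56),("brass",(-42,62),15,23,99)):
        r=np.hypot(q[:,0]-c0[0],q[:,1]-c0[1]); m=(r<b)&(r>a)&(q[:,0]<xm)&(z<70)&(z>38)
        if m.sum()>20:
            A=np.c_[q[m]-c0,np.ones(m.sum())]; s=np.linalg.lstsq(A,z[m],rcond=None)[0]; print(nm,m.sum(),"slope",s[:2].round(3),"h",s[2].round(1))
E
```

```text
t 14.55 rack [ -40.9 -155.8] z 0.2106 dir 0.05 tilt [ 0.001 -1.    -0.   ] F [ 0.3 -0.2 -0.1] g 0.0199 q [-0.66 -0.3   2.07  0.    1.36 -0.29]
scene plate 46.890297517905715
dark 114 slope [0.081 0.016] h 54.1
brass 77 slope [ 0.014 -0.014] h 48.7
top plate 42.83015861523364
dark 209 slope [-0.002  0.012] h 49.3
brass 149 slope [0.002 0.009] h 47.1
```

View pics/p_s.png

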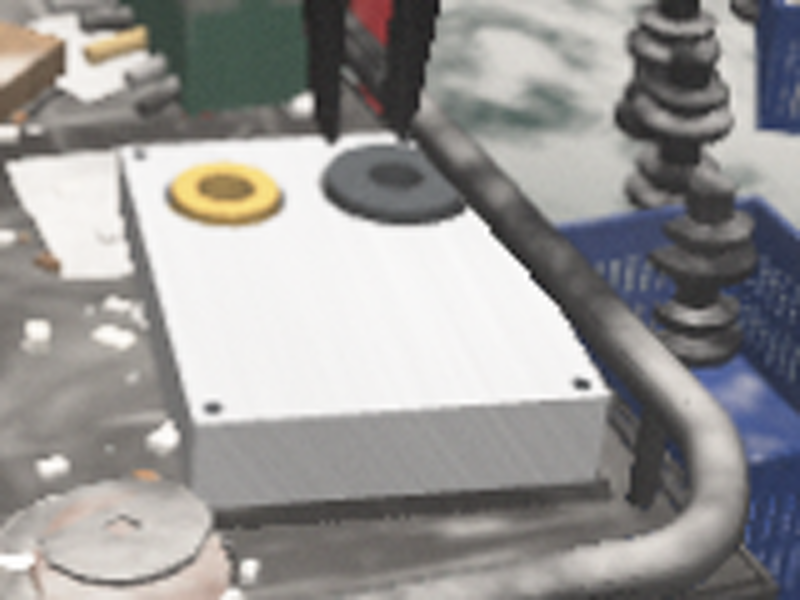

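View pics/p_t.png

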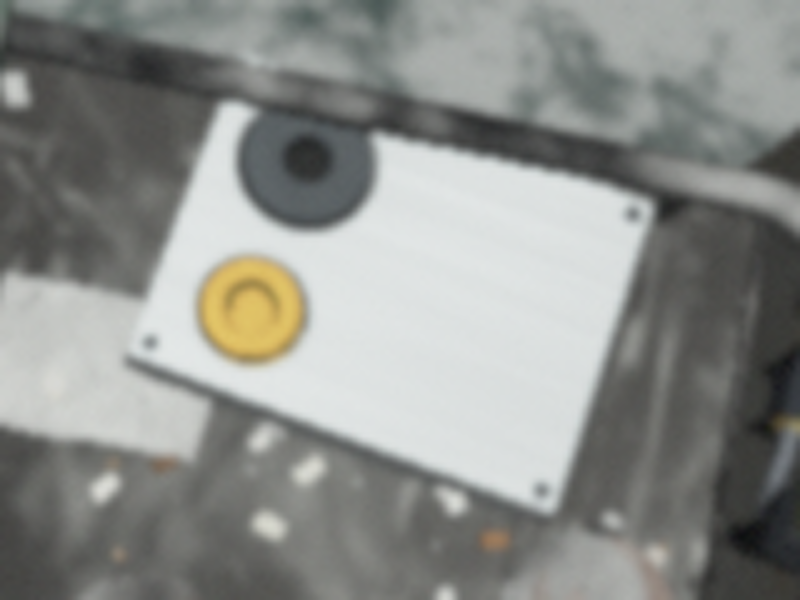

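Both rings sit flat in their own pockets: dark near (307,160) and brass near (251,310) in the top crop. The gripper is clear, so I'll hand the job in.

```bash
python3 -c "
from bench import manip
print(manip.sign_off())"
```

```text
the job is handed in; nothing more can be done
None
```

Both rings are in their own pockets, and I handed the job in at about 14.7 s of the 54 s allowed. I pushed the dark ring first, along a bent path past the rail, then the brass ring straight in. Both went with two nearly shut fingertips and were never picked up.

**Last checks:**
- **Dark ring:** the top camera shows it lying flat in the large pocket, about 6.5 mm above the plate (nominal 6 mm).
- **Brass ring:** the top camera shows it lying flat in the small pocket, about 4.3 mm above the plate (nominal 4 mm).
- **Tilt:** both come out under 1° by the top camera's depth.
- **Forces:** the readings I saw stayed under about 8 N. The gripper was lifted clear at hand-in and touching nothing.
- **Other objects:** I kept the arm clear of the bystanders but did not re-measure them.

**Checks that disagreed:**
- **Scene camera on the dark ring:** its depth gave a tilt of about 4.6° and a height about 7 mm above the plate. The rail partly hides the ring in that view, so I think rail points got into the fit.
- **Scene camera on the brass ring:** its height came out as only 1.8 mm above the plate, but it also measured that ring as flat.
- **Rail:** in the depth images it appears to overhang the large pocket, but there was no sign of contact when the ring slid in.

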